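# Tip the washed clamp knobs into the green-rimmed tub

## Task

The four washed clamp knobs lie loose on the open-lipped metal tray. Lift the tray by its yellow grip, carry it level so that nothing slides off, hold its lip low over the tub with the green rim and tip all four knobs into that tub. Then stand the empty tray upright in the middle of the black drain mat, setting it down rather than dropping it, and let go; leave both tubs and everything else where they stand.

Things in the scene. Friction and masses are not known exactly. Their poses are not given: they have to be found in the camera images.
- tray_grip (a point): Centre of the pour tray's yellow bar grip, where to grasp: a level bar 80 mm long along y, 16 mm thick along x, 34 mm tall, on two posts above the back wall; its centre is 67 mm above the tray's underside, 45 mm behind the tray's centre, 100 mm behind the lip. Axes are the tray's: x towards the open lip, z up. The tray starts level on the table; it weighs about 0.32 kg, each knob 0.035 kg.
- tray_lip (a point): Middle of the tray's open lip (+x side, no wall), at the underside of its floor, 55 mm ahead of the tray's centre. Axes as the tray's. The knobs slide off over it once the tray is tilted lip-down by about 16 to 23 degrees; a steeper tilt clears it surely.
- tray_mid (a point): Centre of the upper face of the floor of the bright-metal tray, 4 mm above its underside. The tray is 110 mm from back to lip (x), 120 mm wide (y), floor 4 mm thick, walls 30 mm high at the back and both sides, 4 mm thick. Axes as the tray's.
- tub_green: Round open stainless tub with a GREEN rim, the one to fill: rim 190 mm across, foot 160 mm across, 85 mm high, wall 4 mm, floor 5 mm thick, 0.7 kg, loose. Origin at the centre of its underside, z up.
- tub_red: The same tub with a RED rim, not to be used or moved. Origin at the centre of its underside. The two tubs may stand either way round.
- mat: Black ribbed rubber drain mat, 170 mm square, 6 mm thick, fixed to the table. Origin at the centre of its underside, z up, x and y along its sides.
- jar: White closed jar with a blue cap, 70 mm across, 85 mm high, a bystander. Origin at the centre of its underside.
- scraper: Spatula-like hand scraper 200 mm long lying on the table near the robot, a bystander.
- lid: Round steel mould lid with a black knob, lying flat, 120 mm across, 45 mm high with its knob, a bystander. Origin at the centre of its underside.
- knob0_mid (a point): Centre of clamp knob 1 of 4, lying loose in the tray: blue plastic six-pointed star, 48 mm across and 18 mm thick, with a steel boss on top, 28 mm high in all; this point lies half-way up.
- knob1_mid (a point): Centre of clamp knob 2 of 4, lying loose in the tray: blue plastic six-pointed star, 48 mm across and 18 mm thick, with a steel boss on top, 28 mm high in all; this point lies half-way up.
- knob2_mid (a point): Centre of clamp knob 3 of 4, lying loose in the tray: blue plastic six-pointed star, 48 mm across and 18 mm thick, with a steel boss on top, 28 mm high in all; this point lies half-way up.
- knob3_mid (a point): Centre of clamp knob 4 of 4, lying loose in the tray: blue plastic six-pointed star, 48 mm across and 18 mm thick, with a steel boss on top, 28 mm high in all; this point lies half-way up.
Things that resemble listed ones, but are neither listed nor needed, are in the scene too. Of the things shaped like the part that bears tray_grip, the aluminium one is meant.

How it is judged:
By the outcome, as a careful person would: the job done as asked, in the order asked, and still so for the second after the job is handed in, with the robot touching nothing.
It also fails if it takes over 58 s, if anything falls off the work surface, if the arm or the gripper's body presses on something with over 40 N, if the wrist force passes 120 N, or if a joint passes its speed limit or range.

## Robot

A 6-joint arm with a two-finger parallel gripper is mounted at the origin on the work surface. World frame = base frame: x ahead of the robot, y to its left, z up, the work surface at z = 0. Lengths are in m, angles in rad, forces in N, time in s.
With the tool pointing down it reaches from about 0.325 to 0.9 m from the base axis. Payload 3.5 kg.
Tool frame: the origin (TCP) lies at the very end of the fingers, on their centre line; the grasp point (between the pads) lies behind it (tcp_to_grasp is the z of the grasp point in the tool frame, in m); z points along the fingers, y is the line along which they close (so a half turn about z gives the same grasp; the last joint's range is limited). The gripper opens to 85 mm and grips with 20 to 120 N. Pads are 22 mm wide; open, the fingers measure 114 mm over their backs; the gripper's body (76 mm by 85 mm) begins 54 mm behind the grasp point. The pads swing forward as they close: fully open they stand 13 mm farther back than shut.
Start: joints at [1.07, 0.276, -0.026, 1.268, 0, 1.467], TCP at [0.242, 0.576, 0.231] pointing down, gripper open.
Joint ranges: [-3.12, 3.12], [-0.85, 1.88], [-1.08, 1.24], [-1.95, 2.15], [-1.57, 1.53], [-3.14, 3.14]. Speed limits (rad/s): [2.57, 2.57, 3.14, 3.14, 3.14, 3.14].

## Interface

Orientations are given as a rotation vector (axis times angle).
In Python, from rig import state, camera, finish_job, tcp_to_grasp gives the robot as it stands. The module is installed in compiled form; this text tells all that it offers.
- The arm moves only by the shell command python3 -m pendant 'ROWS'. ROWS is JSON, a list that holds one entry, the list of rows, each a list of 7 numbers: the shift along the tool's x, y, z in units of 25 mm (1.0 is 25 mm), then the turn, a rotation vector about the tool's x, y, z in degrees, then the finger opening in mm, from 0 to 85.4. A call has 1 to 10 rows; each row shifts and turns the commanded pose from where the row before left it, along the tool's axes as they then stand; what a row does not reach is not made up. A row lasts 1/8 s, in which the tool goes at most 62.5 mm and 10.7 degrees, less where a joint would pass 70% of its speed; a pose out of reach is approached as far as the arm can. A call is refused whole if a number of a shift passes 1 or a number of a turn 10.7, either way. A call with a gripper value outside its range is refused whole. The fingers move at their own pace and stop on an object; the grip force is fixed at half the most. Time passes only in rows, so rows that do not move let the fingers close. It gives the time, the measured TCP pose, the force, the opening and the grip force at its end, in the units of the state.
- state(): the state, without advancing time (a new reading comes with each control period).
- camera(name): name is "side" or "top" or "wrist"; returns a dict with "image" (420x560x3 uint8, red, green, blue), "z_map" (420x560 float32, m along the optical axis (not along the pixel's ray), 0 where there is no reading), "camera_matrix" (3x3 intrinsics, pixels), "pose" (4x4, takes a point from camera to world coordinates). Camera axes: x right, y down, z forward; pixel columns grow to the right and rows downward; lengths in m; the calibration is good to about 2 mm. A picture is of the moment at which its call begins.
- finish_job(): hands the job in; it is judged then, once.
The state is a dict: "t": time; "joint_pos": joint angles; "joint_velocities": joint speeds; "tau": joint torques, N m; "position": TCP position; "eef_rot": TCP orientation; "wrist_force": force on the tool from outside, world axes, zero at the start; "ft_torque": the same for the moment, N m; "grip_width": opening from 0.0 (shut) to 1.0 (fully open); "grip_force": force on a finger pad.
Only numpy, scipy, OpenCV 4.12 (cv2) and the standard library are available. Lean on these libraries where they do the work, as an engineer would, in place of code of your own. Each camera call takes 0.05 s, during which the arm holds its last target. There are 200 camera calls.

## Working session

There is one attempt and no reset: what is moved stays moved. The work goes in short steps, Python scripts to look and compute and a shell command to move; the robot and the scene stay as the last step left them, time stands still between calls to the robot, and variables do not carry over. Pictures are saved under pics/ and viewed, at most 10 in all, crops included, and the job is handed in when it is done.

```bash
mkdir -p pics; cat > h.py <<'E'
import numpy as np, cv2
from rig import state, camera, tcp_to_grasp
from scipy.spatial.transform import Rotation as R
def pts(c):
    K=c["camera_matrix"];z=c["z_map"];v,u=np.indices(z.shape)
    p=np.stack([(u-K[0,2])/K[0,0]*z,(v-K[1,2])/K[1,1]*z,z],-1)
    w=p@c["pose"][:3,:3].T+c["pose"][:3,3]; w[z==0]=np.nan; return w
def ray(c,u,v,h):
    K=c["camera_matrix"];d=c["pose"][:3,:3]@np.array([(u-K[0,2])/K[0,0],(v-K[1,2])/K[1,1],1]);o=c["pose"][:3,3]
    return o+d*(h-o[2])/d[2]
def save(c,n,crop=None,s=1):
    im=c["image"][:,:,::-1]
    if crop: im=im[crop[1]:crop[3],crop[0]:crop[2]]
    cv2.imwrite("pics/"+n,cv2.resize(im,None,fx=s,fy=s,interpolation=cv2.INTER_CUBIC))
E
python3 - <<'E'
from h import *
import pickle
d={n:camera(n) for n in("top","side","wrist")}
pickle.dump(d,open("c0.pkl","wb"))
for n in d: print(n,d[n]["pose"].round(3).tolist(),d[n]["camera_matrix"][0,0])
save(d["top"],"top0.png",s=1.4);save(d["side"],"side0.png",s=1.4)
s=state();print(s,tcp_to_grasp)
E
```

```text
top [[0.01, -0.992, 0.127, 0.355], [-1.0, -0.01, 0.001, 0.08], [0.001, -0.127, -0.992, 1.092], [0.0, 0.0, 0.0, 1.0]] 389.1810898573245
side [[0.997, -0.061, 0.057, 0.399], [-0.082, -0.596, 0.799, -1.31], [-0.015, -0.8, -0.599, 1.143], [0.0, 0.0, 0.0, 1.0]] 517.7797474296169
wrist [[0.386, 0.891, 0.239, 0.18], [0.922, -0.372, -0.103, 0.6], [-0.003, 0.261, -0.965, 0.374], [0.0, 0.0, 0.0, 1.0]] 322.82547196164177
{'t': 0.15, 'joint_pos': array([ 1.06961729e+00,  2.76997705e-01, -2.75673601e-02,  1.26804050e+00,
       -8.22796376e-07,  1.46738276e+00]), 'joint_velocities': array([ 7.93159698e-05, -1.50905392e-03,  6.17394212e-03, -5.85037613e-04,
       -1.46258029e-03, -5.46792425e-04]), 'tau': array([ 6.91238365e-04, -4.46056724e+01,  2.95639318e+01,  1.05293057e-02,
       -1.37771913e-04,  2.49898257e-06]), 'position': array([0.2418132 , 0.57564424, 0.23039141]), 'eef_rot': array([-6.20591198e-01, -3.07913697e+00,  2.71300005e-03]), 'wrist_force': array([-0.1147944 ,  0.48664048, -0.10730232]), 'ft_torque': array([-0.00816035,  0.00382303, -0.00464749]), 'grip_force': 0.0, 'grip_width': 0.9994658151112861} -0.0187
```

View pics/top0.png

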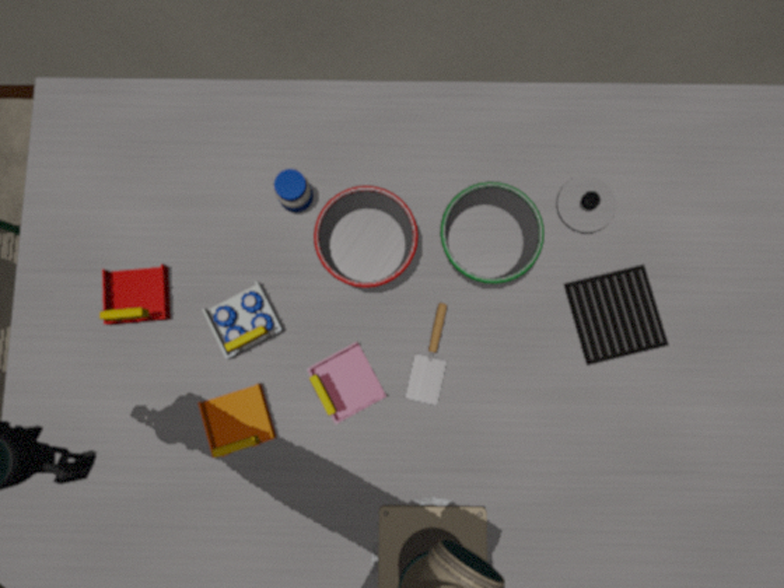

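View pics/side0.png

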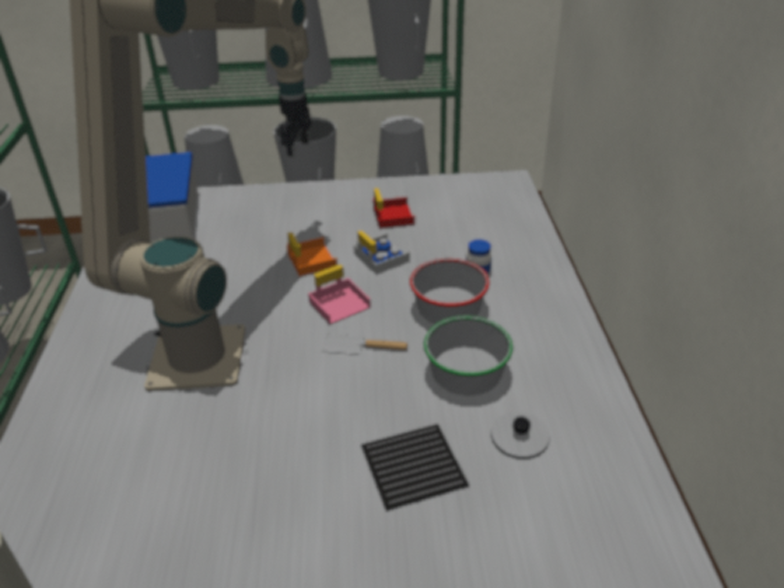

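The top view shows four trays at (135,295) red, (245,320) bare metal with four blue knobs, (347,385) pink and (237,420) orange. The metal one fits (aluminium, holding the knobs), with its grip at (246,338). The green tub is at (492,232), the red tub at (367,237) and the mat at (616,315). I'll measure and confirm with a crop.

```bash
python3 - <<'E'
from h import *
import pickle
d=pickle.load(open("c0.pkl","rb"))
save(d["top"],"crop0.png",(130,190,220,265),8)
for n,box in(("top",(130,190,220,265)),("side",(245,155,300,200))):
    c=d[n];hsv=cv2.cvtColor(c["image"],cv2.COLOR_RGB2HSV);P=pts(c)
    m=cv2.inRange(hsv,(20,120,80),(35,255,255));k=np.zeros_like(m);k[box[1]:box[3],box[0]:box[2]]=1;m*=k
    v,u=np.nonzero(m);q=P[m>0];print(n,len(u),u.mean(),v.mean(),"med",np.nanmedian(q,0).round(4),"z",np.nanpercentile(q[:,2],[5,50,95]).round(3))
    top=q[q[:,2]>0.07] ; 
    if len(top)>5: r=cv2.minAreaRect(np.float32(top[:,:2]*1000));print(r,cv2.boxPoints(r).round().tolist())
    o=c["pose"][:3,3];K=c["camera_matrix"];dd=c["pose"][:3,:3]@[(u.mean()-K[0,2])/K[0,0],(v.mean()-K[1,2])/K[1,1],1]
    if n=="top": o1,d1=o,dd
    else:
        s=np.linalg.lstsq(np.c_[d1,-dd],o-o1,rcond=None)[0];print("tri",o1+s[0]*d1,o+s[1]*dd)
c=d["top"];P=pts(c);hsv=cv2.cvtColor(c["image"],cv2.COLOR_RGB2HSV)
for nm,lo,hi in(("green",(45,80,50),(85,255,255)),("red",(170,100,50),(180,255,255)),("red2",(0,150,50),(8,255,255))):
    m=cv2.inRange(hsv,lo,hi);
    for ct in cv2.findContours(m,cv2.RETR_EXTERNAL,2)[0]:
        if len(ct)>40:
            M=cv2.drawContours(np.zeros_like(m),[ct],-1,1,-1)*(m>0); q=P[M>0];h=np.nanmedian(q[:,2])
            W=np.array([ray(c,*p[0],h)[:2] for p in ct]);print(nm,"h",h,cv2.minEnclosingCircle(np.float32(W*1000)))
g=cv2.inRange(hsv,(0,0,0),(180,255,60))
k=np.zeros_like(g);k[180:270,395:485]=1;g=cv2.morphologyEx(g*k,cv2.MORPH_CLOSE,np.ones((7,7)))
ct=max(cv2.findContours(g,cv2.RETR_EXTERNAL,2)[0],key=cv2.contourArea);M=cv2.drawContours(np.zeros_like(g),[ct],-1,1,-1)
h=np.nanmedian(P[M>0][:,2]);W=np.array([ray(c,*p[0],0.005)[:2] for p in ct]);print("mat",h,cv2.minAreaRect(np.float32(W*1000)))
print("table z",np.nanmedian(P[330:350,330:400,2]))
# metal tray corners: points by height in crop region
q=P[190:265,130:220].reshape(-1,3);q=q[(q[:,2]>0.015)&(q[:,0]<.6)]
r=cv2.minAreaRect(np.float32(q[:,:2]*1000));print("tray",r,cv2.boxPoints(r).round().tolist())
# lid, jar, side view check of tubs
for nm,b in(("lid",(395,120,445,170)),("jar",(190,115,228,155))):
    q=P[b[1]:b[3],b[0]:b[2]].reshape(-1,3);q=q[q[:,2]>0.006];print(nm,q.min(0).round(3),q.max(0).round(3))
E
```

```text
top 199 174.5427135678392 241.65829145728642 med [0.4137 0.3546 0.0828] z [0.068 0.083 0.086]
((416.2961730957031, 353.7962951660156), (14.879549026489258, 78.5833969116211), 27.958702087402344) [[391.0, 385.0], [428.0, 316.0], [441.0, 323.0], [404.0, 392.0]]
side 93 261.89247311827955 171.9247311827957 med [0.4168 0.3437 0.0792] z [0.06  0.079 0.086]
((415.9625244140625, 347.0418701171875), (20.48946189880371, 75.5896224975586), 30.77141761779785) [[388.0, 374.0], [426.0, 309.0], [444.0, 320.0], [405.0, 385.0]]
tri [0.41523516 0.35793578 0.06718219] [0.41650329 0.35797769 0.06726764]
green h 0.08280297509891321 ((620.6046752929688, -106.63821411132812), 98.36354064941406)
red h 0.004053309508839642 ((313.5624084472656, 199.496337890625), 37.79789352416992)
red2 h 0.004199474219175547 ((507.77130126953125, 599.6793212890625), 83.63243103027344)
red2 h 0.08270535006814139 ((560.0823974609375, 81.49195861816406), 63.064605712890625)
mat 0.005554901065052853 ((475.16925048828125, -366.4962158203125), (166.17453002929688, 167.4608612060547), 14.166681289672852)
table z -0.00039717938480399173
tray ((455.7841796875, 375.5148010253906), (110.97502136230469, 121.3127212524414), 28.616741180419922) [[378.0, 402.0], [436.0, 296.0], [534.0, 349.0], [475.0, 455.0]]
lid [ 0.643 -0.373  0.006] [ 0.761 -0.255  0.05 ]
jar [0.65  0.224 0.006] [0.743 0.312 0.089]
```

View pics/crop0.png

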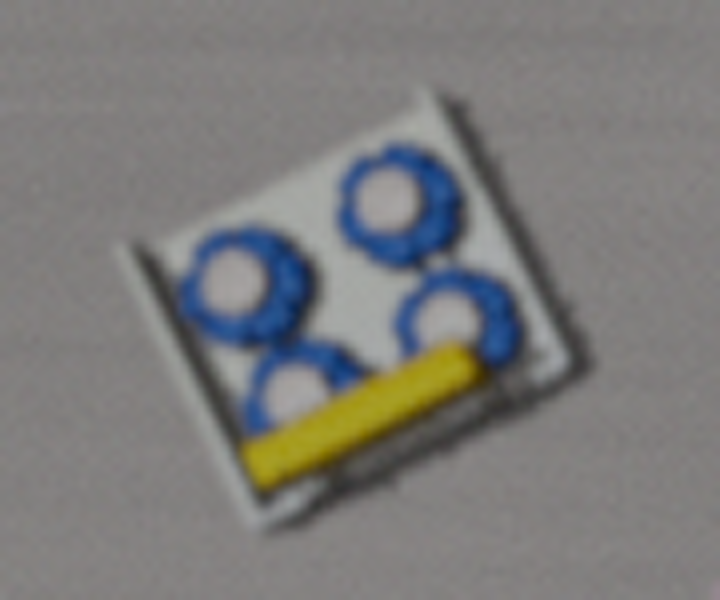

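The crop shows a bare-metal tray with four blue knobs and the yellow grip at its lower edge, so this is the aluminium one. Its centre is (0.456, 0.376), heading 28.3°, 111x121 mm. The grip is at (0.416, 0.355), z 0.067 by triangulation, which matches the text. Moving above it now.

```bash
cat >> h.py <<'E'
def to(x,y,z,psi=None,tilt=0):
    """tool-frame shift (units) to TCP x,y,z from now; current heading; turn needed"""
    s=state();r=R.from_rotvec(s["eef_rot"]);d=r.inv().apply(np.array([x,y,z])-s["position"])/.025
    m=r.as_matrix();print("t",s["t"],"pos",s["position"].round(4),"ytool deg",np.degrees(np.arctan2(m[1,1],m[0,1])).round(2),"zt",m[:,2].round(3),"q",s["joint_pos"].round(2),"F",s["wrist_force"].round(1))
    print("shift units",d.round(2))
    if psi is not None:
        p=np.radians(psi);t=np.c_[[-np.sin(p),np.cos(p),0],[np.cos(p),np.sin(p),0],[0,0,-1]]
        t=R.from_matrix(t)*R.from_rotvec([np.radians(tilt),0,0]);print("turn deg",np.degrees((r.inv()*t).as_rotvec()).round(2))
E
python3 -m pendant '[[[0,0,0.8,0,0,9.7,85],[0,0,0.8,0,0,9.7,85],[0,0,0.8,0,0,9.7,85],[0,0,0.8,0,0,9.7,85]]]'
python3 -m pendant '[[[-0.9,0.16,0,0,0,0,85],[-0.9,0.16,0,0,0,0,85],[-0.9,0.16,0,0,0,0,85],[-0.9,0.16,0,0,0,0,85],[-0.9,0.16,0,0,0,0,85],[-0.9,0.16,0,0,0,0,85],[-0.9,0.16,0,0,0,0,85],[-0.9,0.16,0,0,0,0,85],[-0.9,0.16,0,0,0,0,85],[-0.9,0.16,0,0,0,0,85]]]'
python3 -m pendant '[[[-0.9,0.16,0,0,0,0,85],[-0.9,0.16,0,0,0,0,85],[-0.3,0.03,0,0,0,0,85],[0,0,0,0,0,0,85]]]'
python3 - <<'E'
from h import *
c=camera("wrist");save(c,"w1.png");P=pts(c)
hsv=cv2.cvtColor(c["image"],cv2.COLOR_RGB2HSV);m=cv2.inRange(hsv,(20,120,60),(35,255,255))
for ct in cv2.findContours(m,cv2.RETR_EXTERNAL,2)[0]:
    if cv2.contourArea(ct)>300:
        M=cv2.drawContours(np.zeros_like(m),[ct],-1,1,-1);q=P[M>0];q=q[q[:,2]>.078]
        print(ct.reshape(-1,2).mean(0),len(q),np.nanpercentile(q[:,2],[5,50,95]) if len(q) else 0)
        if len(q)>20:r=cv2.minAreaRect(np.float32(q[:,:2]*1000));print(r,cv2.boxPoints(r).round(1).tolist())
to(.4164,.3545,.15,28.3)
E
```

```text
t: 0.65
position: [0.2419, 0.5759, 0.1503]
eef_rot: [1.616, 2.694, -0.001]
wrist_force: [-0.1, 0.2, -0.3]
grip_width: 0.994
grip_force: 0.0
t: 1.9
position: [0.3856, 0.3958, 0.1519]
eef_rot: [1.609, 2.698, 0.002]
wrist_force: [-1.0, 0.6, -0.7]
grip_width: 0.998
grip_force: 0.0
t: 2.4
position: [0.4174, 0.3547, 0.1516]
eef_rot: [-1.61, -2.698, -0.001]
wrist_force: [0.2, -0.5, 0.5]
grip_width: 0.997
grip_force: 0.0
[ 49.90322581 306.58064516] 422 [0.07852171 0.08322954 0.08548216]
((327.9986572265625, 259.24700927734375), (169.2121124267578, 32.07836151123047), 62.76560974121094) [[275.0, 191.39999389648438], [303.5, 176.6999969482422], [381.0, 327.1000061035156], [352.5, 341.79998779296875]]
[271.69090909 216.69090909] 2497 [0.08308431 0.08481848 0.08594851]
((415.3646240234375, 353.3857727050781), (15.86262321472168, 79.15097045898438), 28.89146614074707) [[389.29998779296875, 384.20001220703125], [427.5, 314.8999938964844], [441.3999938964844, 322.6000061035156], [403.20001220703125, 391.8999938964844]]
[ 7.54411765 66.16176471] 1084 [0.08128953 0.08361354 0.08535342]
((225.56288146972656, 362.50152587890625), (5.5572404861450195, 72.43523406982422), 17.019195556640625) [[212.3000030517578, 396.29998779296875], [233.5, 327.1000061035156], [238.8000030517578, 328.70001220703125], [217.60000610351562, 397.8999938964844]]
t 2.45 pos [0.417  0.3552 0.1515] ytool deg 28.39 zt [ 0.     0.001 -1.   ] q [ 0.59  0.2  -0.3   1.07  0.    1.66] F [-0.1  0.8 -0. ]
shift units [-0.01 -0.04  0.06]
turn deg [ 0.01 -0.03  0.09]
```

View pics/w1.png

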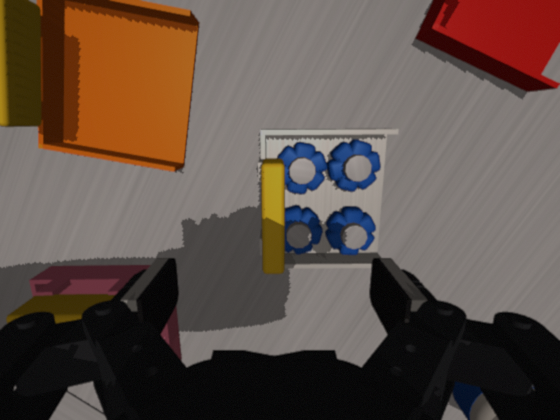

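The wrist view shows the metal tray with its grip at (273,217), lined up between the fingers. Its top is at z 0.085, as it must be. Descending and closing.

```bash
python3 -m pendant '[[[-0.02,-0.06,0.8,0,0,0,85],[0,0,0.8,0,0,0,85],[0,0,0.8,0,0,0,85],[0,0,0.8,0,0,0,85],[0,0,0.5,0,0,0,85],[0,0,0.35,0,0,0,85],[0,0,0,0,0,0,85]]]'
python3 -m pendant '[[[0,0,0,0,0,0,0],[0,0,0,0,0,0,0],[0,0,0,0,0,0,0],[0,0,0,0,0,0,0],[0,0,0,0,0,0,0],[0,0,0,0,0,0,0],[0,0,0,0,0,0,0],[0,0,0,0,0,0,0]]]'
```

```text
t: 3.32
position: [0.4155, 0.3541, 0.0497]
eef_rot: [-1.608, -2.698, 0.001]
wrist_force: [0.2, 0.6, 0.8]
grip_width: 0.991
grip_force: 0.0
t: 4.32
position: [0.4166, 0.3545, 0.0505]
eef_rot: [1.608, 2.698, 0.002]
wrist_force: [0.8, 0.5, 2.2]
grip_width: 0.175
grip_force: 59.8
```

```bash
python3 -m pendant '[[[0,0,-0.1,0,0,0,0],[0,0,-0.3,0,0,0,0],[0,0,-0.5,0,0,0,0],[0,0,-0.7,0,0,0,0],[0,0,-0.8,0,0,0,0],[0,0,-0.8,0,0,0,0],[0,0,-0.8,0,0,0,0],[0,0,-0.8,0,0,0,0],[0,0,-0.7,0,0,0,0],[0,0,-0.5,0,0,0,0]]]'
python3 -m pendant '[[[0,0,-0.3,0,0,0,0],[0,0,-0.1,0,0,0,0],[0,0,0,0,0,0,0]]]'
python3 - <<'E'
from h import *
c=camera("wrist");save(c,"w2.png");P=pts(c)
to(.52,-.09,.23,-10)
# tilt of the tray floor: whitish lip points relative
hsv=cv2.cvtColor(c["image"],cv2.COLOR_RGB2HSV)
z=P[...,2];m=(z>.13)&(z<.19)&(hsv[...,1]<60)
q=P[m];print(len(q),np.nanpercentile(z[m],[5,50,95]))
E
```

```text
t: 5.58
position: [0.4163, 0.3544, 0.2018]
eef_rot: [1.608, 2.698, 0.002]
wrist_force: [-0.6, -0.7, -4.1]
grip_width: 0.178
grip_force: 58.8
t: 5.95
position: [0.4157, 0.354, 0.2096]
eef_rot: [-1.608, -2.698, 0.001]
wrist_force: [-1.0, 0.1, -4.1]
grip_width: 0.182
grip_force: 58.8
t 6.0 pos [0.4155 0.3539 0.2094] ytool deg 28.41 zt [-0.001 -0.001 -1.   ] q [ 0.59  0.15 -0.23  1.19 -0.    1.66] F [-0.9 -0.  -4.2]
shift units [-17.61  -4.77  -0.82]
turn deg [-7.000e-02  3.000e-02  3.841e+01]
10588 [0.16312921 0.16431412 0.18965607]
```

View pics/w2.png

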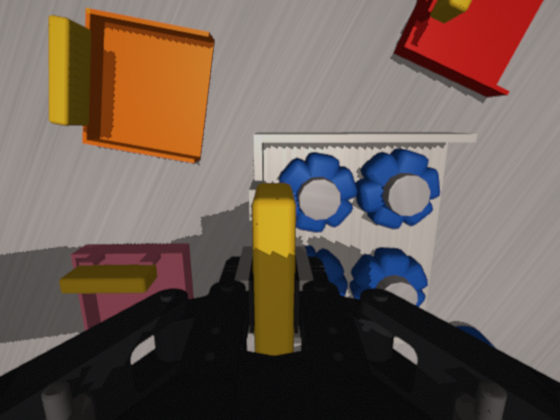

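The tray hangs level with all four knobs still in it (knobs near (320,195), (405,190), (325,270), (390,285)). Carrying it towards the green tub.

```bash
python3 -m pendant '[[[-0.2,-0.05,-0.1,0,0,0,0],[-0.5,-0.14,-0.1,0,0,0,0],[-0.8,-0.22,-0.1,0,0,0,0],[-0.9,-0.24,-0.1,0,0,0,0],[-0.9,-0.24,-0.1,0,0,0,0],[-0.9,-0.24,-0.1,0,0,0,0],[-0.9,-0.24,-0.1,0,0,0,0],[-0.9,-0.24,-0.1,0,0,0,0],[-0.9,-0.24,0,0,0,0,0],[-0.9,-0.24,0,0,0,0,0]]]'
python3 -m pendant '[[[-0.9,-0.24,0,0,0,0,0],[-0.9,-0.24,0,0,0,0,0],[-0.9,-0.24,0,0,0,0,0],[-0.9,-0.24,0,0,0,0,0],[-0.9,-0.24,0,0,0,0,0],[-0.9,-0.24,0,0,0,0,0],[-0.9,-0.24,0,0,0,0,0],[-0.9,-0.24,0,0,0,0,0],[-0.9,-0.24,0,0,0,0,0],[-0.8,-0.22,0,0,0,0,0]]]'
python3 -m pendant '[[[-0.5,-0.14,0,0,0,1,0],[-0.3,-0.1,0,0,0,3,0],[0,0,0,0,0,5,0],[0,0,0,0,0,6,0],[0,0,0,0,0,6,0],[0,0,0,0,0,6,0],[0,0,0,0,0,5,0],[0,0,0,0,0,4,0],[0,0,0,0,0,2.4,0],[0,0,0,0,0,0,0]]]'
python3 - <<'E'
from h import *
from scipy.optimize import least_squares
c=camera("wrist");save(c,"w3.png");P=pts(c)
hsv=cv2.cvtColor(c["image"],cv2.COLOR_RGB2HSV)
m=cv2.inRange(hsv,(45,80,40),(85,255,255));q=P[m>0];q=q[(q[:,2]>.07)&(q[:,2]<.095)]
f=least_squares(lambda p:np.hypot(q[:,0]-p[0],q[:,1]-p[1])-p[2],[.62,-.107,.095],loss="soft_l1",f_scale=.003);print(len(q),f.x,np.median(q[:,2]))
to(.52,-.09,.23,-10)
# target TCP for pour: lip 30mm short of tub centre along heading
psi=np.radians(-10);h=np.array([np.cos(psi),np.sin(psi)])
for th in (15,35,40):
    t=np.radians(th);X=np.array([np.cos(t),-np.sin(t)]);Z=np.array([np.sin(t),np.cos(t)])  # (heading,z)
    off=-.1*X+.0495*Z   # lip -> TCP
    xy=np.array([.6206,-.1066])+h*(-.03+off[0]);print(th,"TCP",xy.round(4),(.10+off[1]).round(4))
E
```

```text
t: 7.25
position: [0.4628, 0.1556, 0.2304]
eef_rot: [1.61, 2.697, -0.001]
wrist_force: [-0.5, 0.1, -4.5]
grip_width: 0.175
grip_force: 58.8
t: 8.5
position: [0.5158, -0.0683, 0.2303]
eef_rot: [1.61, 2.697, -0.001]
wrist_force: [0.4, -0.8, -3.7]
grip_width: 0.178
grip_force: 58.8
t: 9.75
position: [0.5202, -0.0867, 0.23]
eef_rot: [-2.406, -2.02, 0.0]
wrist_force: [-0.7, 0.2, -3.9]
grip_width: 0.177
grip_force: 58.8
2316 [ 0.62082791 -0.10713981  0.09401498] 0.0849678655120574
t 9.8 pos [ 0.5202 -0.0867  0.23  ] ytool deg -9.96 zt [-0.  0. -1.] q [-0.29  0.1  -0.24  1.23  0.    1.46] F [-0.3  0.9 -3.8]
shift units [-0.13  0.01  0.  ]
turn deg [-0.02 -0.02  0.04]
15 TCP [ 0.5085 -0.0868] 0.1737
35 TCP [ 0.5383 -0.0921] 0.1979
40 TCP [ 0.5469 -0.0936] 0.2022
```

View pics/w3.png

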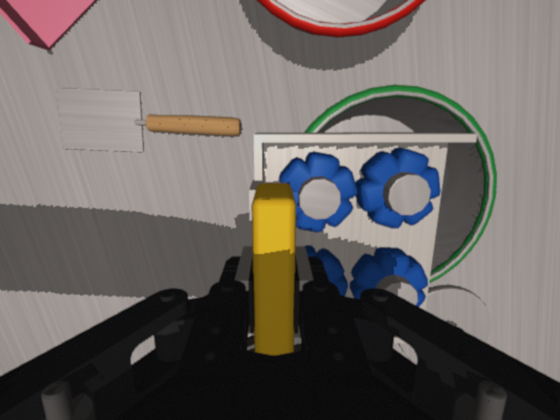

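The tub centre is confirmed at (0.621, -0.107), rim 0.085. The view shows all four knobs still aboard and the lip (440,220) over the green tub. Lowering the lip to 15 mm above the rim, then tipping about the lip.

```bash
python3 -m pendant '[[[0,-0.15,0.2,0,0,0,0],[0,-0.25,0.5,0,0,0,0],[-0.04,-0.25,0.7,0,0,0,0],[-0.04,-0.2,0.7,0,0,0,0],[0,-0.15,0.6,0,0,0,0],[0,-0.1,0.4,0,0,0,0],[0,0,0.1,0,0,0,0],[0,0,0,0,0,0,0]]]'
python3 -m pendant '[[[0,0.19,-0.34,5,0,0,0],[0,0.19,-0.34,5,0,0,0],[0,0.19,-0.34,5,0,0,0],[0,0.19,-0.34,5,0,0,0],[0,0.19,-0.34,5,0,0,0],[0,0,0,0,0,0,0],[0,0,0,0,0,0,0],[0,0,0,0,0,0,0]]]'
python3 -m pendant '[[[0,0.19,-0.34,5,0,0,0],[0,0.19,-0.34,5,0,0,0],[0,0.19,-0.34,5,0,0,0],[0,0.19,-0.34,5,0,0,0],[0,0,0,0,0,0,0],[0,0,0,0,0,0,0],[0,0,0,0,0,0,0],[0,0,0,0,0,0,0]]]'
python3 - <<'E'
from h import *
c=camera("wrist");im1=c["image"];d=camera("side");
a=cv2.resize(d["image"][160:300,230:420],(570,420))
cv2.imwrite("pics/p4.png",cv2.resize(np.hstack([im1,a]),None,fx=.7,fy=.7)[:,:,::-1])
to(.5,-.09,.2,-10,45)
E
```

```text
t: 10.8
position: [0.4934, -0.084, 0.1503]
eef_rot: [2.406, 2.019, 0.001]
wrist_force: [-0.0, 0.2, -3.7]
grip_width: 0.174
grip_force: 58.7
t: 11.8
position: [0.5227, -0.0891, 0.1882]
eef_rot: [-2.131, -1.788, 0.395]
wrist_force: [-0.4, 1.0, -2.6]
grip_width: 0.179
grip_force: 60.2
t: 12.8
position: [0.5563, -0.0951, 0.2071]
eef_rot: [-1.886, -1.583, 0.654]
wrist_force: [0.6, 0.2, -3.3]
grip_width: 0.181
grip_force: 60.8
t 12.9 pos [ 0.5564 -0.0951  0.2067] ytool deg -10.0 zt [-0.695  0.122 -0.708] q [-0.25  0.75  0.41  2.02 -0.06  1.51] F [ 0.2  1.1 -2. ]
shift units [-0.19 -1.41  1.78]
turn deg [0.08 0.01 0.  ]
```

View pics/p4.png

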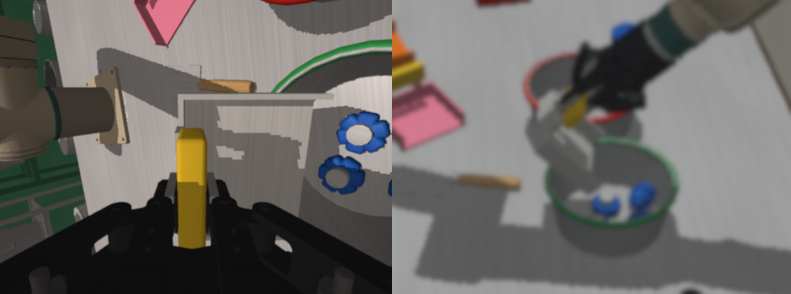

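The wrist view shows the tray floor bare, and knobs lie in the green tub at (360,130) and (340,175). The side view shows blue ones in the tub too. Lifting, levelling and checking from above.

```bash
python3 -m pendant '[[[0,-0.3,-0.3,0,0,0,0],[0,-0.6,-0.6,0,0,0,0],[0,-0.6,-0.6,0,0,0,0],[0,-0.3,-0.3,0,0,0,0],[0,-0.2,0,-9,0,0,0],[0,-0.2,0,-9,0,0,0],[0,-0.2,0,-9,0,0,0],[0,-0.2,0,-9,0,0,0],[0,-0.2,0,-9,0,0,0],[0,0,0,0,0,0,0]]]'
python3 - <<'E'
from h import *
c=camera("top");w=camera("wrist")
a=cv2.resize(c["image"][115:265,290:490],(560,420))
cv2.imwrite("pics/p5.png",cv2.resize(np.hstack([w["image"],a]),None,fx=.7,fy=.7)[:,:,::-1])
psi=np.radians(-75.8);h=np.array([np.cos(psi),np.sin(psi)])
xy=np.array([.4752,-.3665])-.045*h;print(xy)
to(xy[0],xy[1],.23,-75.8)
E
```

```text
t: 14.15
position: [0.5298, -0.0898, 0.2807]
eef_rot: [-2.404, -2.017, 0.004]
wrist_force: [-0.3, -0.9, -3.3]
grip_width: 0.177
grip_force: 61.0
[ 0.46416117 -0.32287496]
t 14.25 pos [ 0.5345 -0.0912  0.2812] ytool deg -10.0 zt [-0.001  0.    -1.   ] q [-0.29  0.11 -0.13  1.34 -0.    1.46] F [ 0.8 -0.6 -2.9]
shift units [-9.61 -1.16  2.05]
turn deg [-6.00e-02  4.00e-02  6.58e+01]
```

View pics/p5.png

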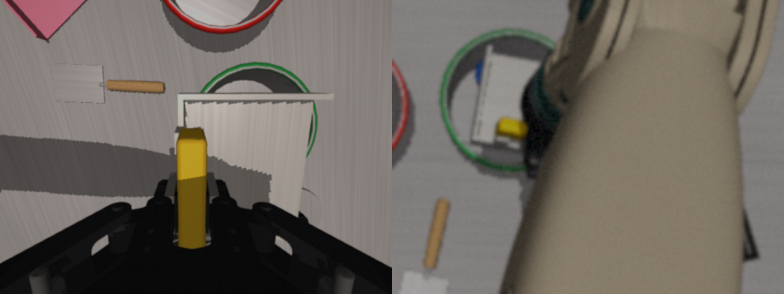

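The visible tray floor is empty. Carrying the tray over the mat, then I'll check both the tub and the mat.

```bash
python3 -m pendant '[[[-0.3,-0.04,0,0,0,0,0],[-0.7,-0.08,0,0,0,0,0],[-1,-0.12,0,0,0,0,0],[-1,-0.12,0,0,0,0,0],[-1,-0.12,0,0,0,0,0],[-1,-0.12,0,0,0,0,0],[-1,-0.12,0,0,0,0,0],[-1,-0.12,0,0,0,0,0],[-1,-0.12,0,0,0,0,0],[-1,-0.12,0,0,0,0,0]]]'
python3 -m pendant '[[[-0.6,-0.1,0,0,0,5,0],[0,0,0.2,0,0,9,0],[0,0,0.4,0,0,9,0],[0,0,0.4,0,0,9,0],[0,0,0.4,0,0,9,0],[0,0,0.4,0,0,9,0],[0,0,0.2,0,0,9,0],[0,0,0,0,0,5,0],[0,0,0,0,0,1.8,0],[0,0,0,0,0,0,0]]]'
python3 - <<'E'
from h import *
c=camera("top");w=camera("wrist");s=camera("side")
a=cv2.resize(c["image"][115:215,300:433],(559,420));b=cv2.resize(s["image"][215:295,290:397],(562,420))
cv2.imwrite("pics/p6.png",cv2.resize(np.hstack([w["image"],a]),None,fx=.7,fy=.7)[:,:,::-1])
to(.4642,-.3229,.15,-75.8)
hsv=cv2.cvtColor(c["image"],cv2.COLOR_RGB2HSV);m=cv2.inRange(hsv,(100,130,40),(125,255,255));P=pts(c)
for ct in cv2.findContours(m,cv2.RETR_EXTERNAL,2)[0]:
    if cv2.contourArea(ct)>15:
        u,v=ct.reshape(-1,2).mean(0);print(u,v,P[int(v),int(u)],cv2.contourArea(ct))
# mat by wrist: dark in-plane
P=pts(w);z=P[...,2];g=w["image"].max(-1);k=(g<60)&(z>0.002)&(z<.012)
q=P[k];r=cv2.minAreaRect(np.float32(q[:,:2]*1000));print("mat",len(q),np.median(q[:,2]),r)
# tray underside estimate: floor height
f=(z>.15)&(z<.22);print(np.percentile(z[f],[5,25,50,75,95]))
E
```

```text
t: 15.5
position: [0.4692, -0.3107, 0.2802]
eef_rot: [-2.407, -2.018, 0.001]
wrist_force: [-0.3, -0.5, -2.6]
grip_width: 0.178
grip_force: 60.9
t: 16.75
position: [0.4646, -0.3235, 0.2304]
eef_rot: [-3.117, -0.389, 0.001]
wrist_force: [-0.3, -0.2, -2.3]
grip_width: 0.18
grip_force: 61.0
t 16.9 pos [ 0.4646 -0.3229  0.2306] ytool deg -75.77 zt [-0. -0. -1.] q [-0.72  0.17 -0.16  1.24 -0.    2.17] F [ 0.4 -0.1 -2.6]
shift units [-0.01 -0.    3.22]
turn deg [0.   0.   0.03]
357.44827586206895 178.9655172413793 [ 0.59908764 -0.13203893  0.03190109] 61.5
341.05405405405406 172.75675675675674 [ 0.61569537 -0.0876924   0.03202655] 57.0
360.11764705882354 155.58823529411765 [ 0.66427686 -0.14095628  0.03432075] 152.5
339.9130434782609 151.56521739130434 [ 0.67494456 -0.08220041  0.03525462] 153.0
216.73684210526315 146.31578947368422 [0.68367216 0.26097063 0.04274561] 21.0
208.03030303030303 131.0 [nan nan nan] 343.5
mat 4846 0.007083058499359612 ((412.1127624511719, -238.92279052734375), (424.7093200683594, 453.2867126464844), 14.311922073364258)
[0.18410761 0.18474184 0.18520345 0.18573274 0.21104447]
```

View pics/p6.png

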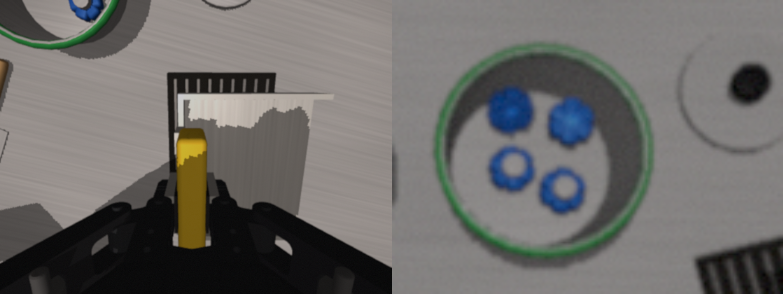

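All four knobs are in the green tub, and the right panel shows them at (510,108), (570,120), (512,168) and (562,188). The tray is level over the mat, aligned with its sides, its underside 0.0497 below the TCP. Lowering with a slow finish.

```bash
python3 -m pendant '[[[0,0,0.3,0,0,0,0],[0,0,0.7,0,0,0,0],[0,0,0.9,0,0,0,0],[0,0,0.9,0,0,0,0],[0,0,0.9,0,0,0,0],[0,0,0.9,0,0,0,0],[0,0,0.8,0,0,0,0],[0,0,0.6,0,0,0,0],[0,0,0.4,0,0,0,0],[0,0,0.2,0,0,0,0]]]'
python3 -m pendant '[[[0,0,0.1,0,0,0,0],[0,0,0.1,0,0,0,0],[0,0,0.06,0,0,0,0],[0,0,0,0,0,0,0]]]'
python3 - <<'E'
from h import *
to(.4642,-.3229,.0557,-75.8)
E
```

```text
t: 18.15
position: [0.4644, -0.3225, 0.065]
eef_rot: [-3.117, -0.389, 0.001]
wrist_force: [-0.2, 0.7, -2.9]
grip_width: 0.178
grip_force: 61.0
t: 18.65
position: [0.4646, -0.3227, 0.0592]
eef_rot: [3.117, 0.388, 0.0]
wrist_force: [-0.1, -1.0, -3.4]
grip_width: 0.179
grip_force: 61.0
t 18.65 pos [ 0.4646 -0.3227  0.0592] ytool deg -75.79 zt [ 0. -0. -1.] q [-0.72  0.32 -0.36  0.89 -0.    2.17] F [-0.1 -1.  -3.4]
shift units [-0.02  0.01  0.14]
turn deg [ 0.01 -0.01  0.01]
```

```bash
python3 -m pendant '[[[0,0,0.06,0,0,0,0],[0,0,0.06,0,0,0,0],[0,0,0,0,0,0,0]]]'
python3 -m pendant '[[[0,0,0.03,0,0,0,0],[0,0,0,0,0,0,0]]]'
```

```text
t: 19.02
position: [0.4647, -0.3228, 0.0565]
eef_rot: [3.117, 0.388, 0.001]
wrist_force: [-0.9, 1.1, 0.8]
grip_width: 0.173
grip_force: 61.4
t: 19.27
position: [0.4647, -0.3229, 0.0565]
eef_rot: [3.117, 0.388, 0.001]
wrist_force: [-2.4, 1.4, 6.2]
grip_width: 0.178
grip_force: 62.4
```

The force turned from -3 N to +6 N, so the tray is standing on the mat. Releasing and withdrawing upwards.

```bash
python3 -m pendant '[[[0,0,0,0,0,0,25],[0,0,0,0,0,0,45],[0,0,0,0,0,0,85],[0,0,0,0,0,0,85],[0,0,0,0,0,0,85],[0,0,0,0,0,0,85],[0,0,0,0,0,0,85],[0,0,0,0,0,0,85]]]'
python3 -m pendant '[[[0,0,-0.2,0,0,0,85],[0,0,-0.4,0,0,0,85],[0,0,-0.8,0,0,0,85],[0,0,-1,0,0,0,85],[0,0,-1,0,0,0,85],[0,0,-1,0,0,0,85],[0,0,-1,0,0,0,85],[0,0,-1,0,0,0,85],[0,0,-0.6,0,0,0,85],[0,0,0,0,0,0,85]]]'
python3 -m pendant '[[[1,0,0,0,0,0,85],[1,-1,0,0,0,0,85],[1,-1,0,0,0,0,85],[1,-1,0,0,0,0,85],[0,-1,0,0,0,0,85],[0,-1,0,0,0,0,85],[0,-1,0,0,0,0,85],[0,-1,0,0,0,0,85],[0,-0.5,0,0,0,0,85],[0,0,0,0,0,0,85]]]'
python3 - <<'E'
from h import *
c=camera("top");s=camera("side")
a=c["image"];b=cv2.resize(s["image"][200:380,220:460],(560,420))
cv2.imwrite("pics/p7.png",cv2.resize(np.hstack([a,b]),None,fx=.7,fy=.7)[:,:,::-1])
P=pts(c);hsv=cv2.cvtColor(a,cv2.COLOR_RGB2HSV)
q=P[175:275,395:490].reshape(-1,3);q=q[(q[:,2]>.022)&(q[:,2]<.1)];r=cv2.minAreaRect(np.float32(q[:,:2]*1000));print(r,np.nanmax(q[:,2]))
g=cv2.inRange(hsv,(45,80,50),(85,255,255));k=np.zeros_like(g);k[120:215,305:400]=1;v,u=np.nonzero(g*k);q=P[v,u];q=q[q[:,2]>.07];print("green",(q.max(0)+q.min(0))/2)
to(.46,-.32,.2)
E
```

```text
t: 20.27
position: [0.4645, -0.3226, 0.0553]
eef_rot: [3.117, 0.389, -0.0]
wrist_force: [-0.5, -0.2, 0.1]
grip_width: 0.997
grip_force: 0.0
t: 21.52
position: [0.4653, -0.3233, 0.232]
eef_rot: [3.115, 0.388, 0.003]
wrist_force: [-0.2, 0.8, -0.1]
grip_width: 0.997
grip_force: 0.0
t: 22.78
position: [0.515, -0.1157, 0.2306]
eef_rot: [3.117, 0.39, 0.0]
wrist_force: [-0.8, 0.3, 0.4]
grip_width: 0.997
grip_force: 0.0Traceback (most recent call last):
  File "<stdin>", line 6, in <module>
    res = np.fmax.reduce(a, axis=axis, out=out, **kwargs)
ValueError: zero-size array to reduction operation fmax which has no identity
```

View pics/p7.png

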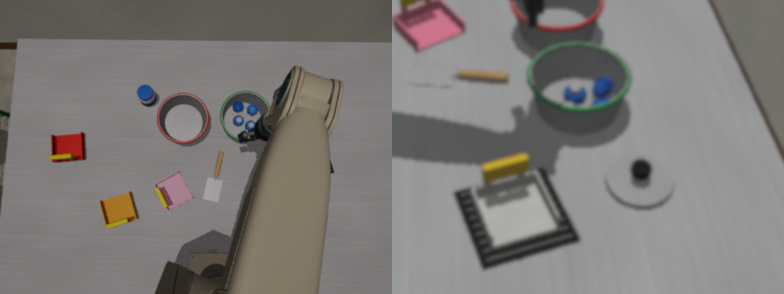

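The side view shows the tray standing upright and empty on the mat at (515,210) and the knobs in the green tub. I'll check the centring from the side view's depth.

```bash
python3 - <<'E'
from h import *
s=camera("side");P=pts(s).reshape(-1,3)
q=P[(P[:,0]>.36)&(P[:,0]<.6)&(P[:,1]>-.5)&(P[:,1]<-.26)]
psi=np.radians(-75.8);h=np.array([np.cos(psi),np.sin(psi)]);l=np.array([-h[1],h[0]])
d=q[:,:2]-[.4752,-.3665];u,v=d@h,d@l;z=q[:,2]
k=(z>.02)&(z<.042);print("walls: along h",np.percentile(u[k],[1,99]).round(4),"across",np.percentile(v[k],[1,99]).round(4))
k=z>.055;print("bar",len(q[k]),u[k].mean(),np.percentile(v[k],[1,99]),z[k].max())
k=(abs(v)<.04)&(abs(u)<.03)&(z>0);print("floor z",np.median(z[k]))
st=state();print(st["position"],st["joint_velocities"].round(3),st["t"])
E
```

```text
walls: along h [-0.0551  0.0558] across [-0.0615  0.0596]
bar 332 -0.03912404552054427 [-0.04053246  0.0366661 ] 0.09397150893457362
floor z 0.009124472632549896
[ 0.51571543 -0.11691583  0.23047746] [-0.007  0.007  0.005  0.001  0.002  0.001] 22.925
```

The tray is centred on the mat within about 2 mm and stands flat, with its floor at 0.009 against 0.010 expected. Handing in.

```bash
python3 -c "from rig import finish_job; print(finish_job())"
```

```text
the job is handed in; nothing more can be done
None
```

The job is handed in at about 23 s: all four knobs are in the green-rimmed tub, and the empty tray stands upright and released in the middle of the drain mat, within about 2 mm; the arm touched nothing else.

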